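Nip a glued lino block in the trigger clamp and let it go

ROBOT

A 7-joint arm with a two-finger parallel gripper is mounted at the origin on the work surface. World frame = base frame: x ahead of the robot, y to its left, z up, the work surface at z = 0. Lengths are in m, angles in rad, forces in N, time in s.
With the tool pointing down it reaches from about 0.4 to 0.875 m from the base axis. Payload 19.3 kg.
Tool frame: the origin (TCP) lies at the very end of the fingers, on their centre line; the grasp point (between the pads) lies 19 mm behind it; z points along the fingers, y is the line along which they close (so a half turn about z gives the same grasp; the last joint's range is limited). The gripper opens to 85 mm and grips with 20 to 120 N. Pads are 22 mm wide; open, the fingers measure 114 mm over their backs; the gripper's body (76 mm by 85 mm) begins 54 mm behind the grasp point. The pads swing forward as they close: fully open they stand 13 mm farther back than shut.
Start: joints at [1.237, 0.521, -0.036, 1.599, 0.021, 1.021, -0.113], TCP at [0.163, -0.603, 0.231] pointing down, gripper open.
Joint ranges: [-2.91, 2.91], [-0.3, 2.13], [-1.5, 1.42], [0.17, 2.43], [-1.26, 4.41], [0.16, 1.93], [-2.52, 2.52]. Speed limits (rad/s): [1.89, 1.89, 2.39, 2.39, 3.01, 3.01, 3.01].

INTERFACE

Orientations are given as [roll, pitch, yaw] about the fixed x, y, z axes, in that order (R = Rz(yaw) Ry(pitch) Rx(roll)).
In Python, from workcell import monitor, optics, job_done gives the robot as it stands.
- The arm moves only by the shell command python3 -m handwheel 'ROWS' [FORCE]. ROWS is JSON, a list of rows, each an object of numbers: "dx", "dy", "dz": the shift along the tool's x, y, z in cm; "wx", "wy", "wz": the turn, a rotation vector about the tool's x, y, z in rad; "claw": the opening in per cent of the stroke, from 0 (shut) to 100 (fully open). A call has 1 to 8 rows; each row shifts and turns the commanded pose from where the row before left it, along the tool's axes as they then stand; what a row does not reach is not made up. A row lasts 1/8 s, in which the tool goes at most 62.5 mm and 10.7 degrees, less where a joint would pass 70% of its speed; a pose out of reach is approached as far as the arm can. A call with a gripper value outside its range is refused whole. The fingers move at their own pace and stop on an object; FORCE is the grip in N (left out, the last holds). Time passes only in rows, so rows that do not move let the fingers close. It gives the time, the measured TCP pose, the force, the opening and the grip force at its end, in the units of the state.
- monitor.observe(): the state, without advancing time (a new reading comes with each control period).
- optics.grab_frame(name): name is "side" or "top" or "wrist"; returns a dict with "frame" (384x512x3 uint8, blue, green, red), "fovy" (degrees; the focal length in pixels is half the picture's height over the tangent of half this angle, whatever the lens; pixels are square), "cx", "cy" (the principal point, pixels), "k1" (the pictures are not rectified: a ray, as slopes to the right and down, at radius r is drawn at 1 + k1 r^2 times it, then the intrinsics apply), "R" (3x3) and "t" (3): a world point X has camera coordinates R X + t. Camera axes: x right, y down, z forward; pixel columns grow to the right and rows downward; lengths in m; the calibration is good to about 2 mm. A picture is of the moment at which its call begins. There is no depth.
- job_done(): hands the job in; it is judged then, once.
Trained networks look in the newest picture that a camera, given by its name, has taken for a name from the list of things; names that differ only in an ending like _2 or _b are one class to them, and where a whole thing is asked for, a point or a joint stands for the part that bears it (a point fixed in the world has none). Each returns a list of dicts, best first, with "p" (0 to 1); they miss things now and then, are a little off and sometimes report something else, mostly with a low value. They report only what shows in the picture. A call takes as long as a camera call. They do not tell look-alikes from the thing itself.
- optics.masks_of(name, camera): "region" (384x512 bool, what is visible of it) and "rect" ([left, top, width, height] in pixels, round what is visible of it).
The state is a dict: "clock": time; "qpos": joint angles; "qd": joint speeds; "joint_efforts": joint torques, N m; "position": TCP position; "tool_rot": TCP orientation; "force": force on the tool from outside, world axes, zero at the start; "moment": the same for the moment, N m; "grip_width": finger opening in m; "finger_force": force on a finger pad.
Only numpy, scipy, OpenCV 4.12 (cv2) and the standard library are available. Lean on these libraries where they do the work, as an engineer would, in place of code of your own. Each camera call takes 0.05 s, during which the arm holds its last target. There are 200 camera calls.

TASK

The green lino has just been stuck to its wood block with contact adhesive and needs one firm nip: pump the clamp's yellow trigger until the orange band on the pad's stem has gone into the blue post, and take your hand off so that the clamp holds the block by itself for a second. Then press the red release tab and keep it down until the jaw has sprung fully open, leaving the block standing upright on its rails and everything else on the table where it was.

Things in the scene. Friction and masses are not known exactly. Their poses are not given: they have to be found in the camera images.
- clamp: Bench trigger clamp on a plywood baseboard 460 x 170 x 15 mm, fixed to the table. Origin: on the table under the trigger's pivot. x runs along the steel bar, the way the blue moving jaw closes; z up. Along x, all on y = 0: jaw face -154 mm when open, block, round pad face -85, blue pad post -69 to -49 (top at 91), yellow trigger 0, black handle 17.5 to 31.5 (top at 138), red tab about 105.
- handle_grip (a point): Centre line of the black handle, 114 mm above the table, 24 mm below its top. The handle is fixed and upright, 14 mm thick along the bar, 32 mm wide. Axes as the clamp's: x points from the trigger past the handle to the tab. Blue cheeks 42 mm wide over all, top at 56 mm, lie below, and a cover (top at 60 mm) reaches 28 mm behind the handle.
- trigger_grip (a point): Centre line of the yellow trigger, 114 mm above the table at rest, 90 mm above its pivot (trigger top 138 mm). An upright paddle 10 mm thick along the bar, 26 mm wide, on the handle's jaw side. Here trigger and handle measure about 46 mm over their outsides at rest, 27 mm fully squeezed: the trigger moves 20 mm, the handle not at all.
- trigger (a joint): Trigger angle, rad: 0 at rest, 0.22 fully squeezed to its stop near the handle. Springs back when let go. At the grip point it takes 3 N to start, 4 to 6 N while the jaw runs free, up to 13 N against the pad. A squeeze past about 0.19 walks the jaw on by one 6.5 mm ratchet tooth, where it stays (a shorter squeeze slips back). Let the trigger come fully back before the next.
- jaw (a joint): Moving jaw, m: 0 fully open, grows as it closes; starts between 0 and 0.012. A ratchet holds it against a light opening spring (6 N). It meets the 42 mm thick block and pushes it along; at about 0.030 the block is tight against the pad, and further travel pushes the pad in. From the start 4 to 6 full squeezes are needed in all.
- pad (a joint): How far the sprung rubber pad (42 mm disc, axis 66 mm above the table) is pushed towards its post, m: 0 free, 0.0145 fully in. The orange band round its stem, 4 mm wide, next to the post, is the pressure mark: at 0.004 it has gone into the post. 1 N per mm after 4 N preload. The one deciding squeeze takes it from about 0 to 0.0065.
- tab (a joint): Red release tab, rad: 0 to 0.05 at rest, 0.28 fully down. Pressed past about 0.15 it frees the jaw, whose spring then opens it fully within about 1 s if the tab is kept down; let go early, the ratchet catches again. Springs up when let go. Works only with the trigger at rest.
- tab_top (a point): Centre of the red release tab's top face, about 66 mm above the table at rest. The tab is 30 x 30 mm. Press it straight down: it goes down about 10 mm to its stop and takes 2 to 8 N. The cheeks beside it are 52 mm high. The handle's nearest face is about 73 mm away towards the trigger.
- block_center (a point): Centre of the lino printing block: 38 mm pale wood with 4 mm green lino on the side facing the pad, 42 mm thick along the bar, 90 mm wide, 55 mm tall; it stands loose on the two wooden bed rails (tops 36 mm above the table) between jaw and pad. z up.
- ink_bottle: Bystander: small amber glass ink bottle with black cap, 44 mm across, 75 mm tall. Origin at the centre of its underside.
- red_bottle: Bystander: red squeeze bottle with white cap, 60 mm across, 190 mm tall. Origin at the centre of its underside.
- jam_jar: Bystander: clear glass jar with red lid, 72 mm across, 100 mm tall. Origin at the centre of its underside.
- brayer: Bystander: ink roller lying flat: black rubber roller 90 mm long, wooden handle, 180 mm over all. Origin at the centre of its underside under the roller.
- ink_pot: Bystander: low white pot with blue lid, 46 mm across, 28 mm tall, on the clamp's baseboard. Origin at the centre of its underside.
- offcut: Bystander: small lino-faced wood offcut, 45 x 30 x 22 mm, on the clamp's baseboard. Origin at the centre of its underside.
Things that resemble listed ones, but are neither listed nor needed, are in the scene too. Leave any pink or turquoise look-alike of the part that bears block_center alone.

How it is judged:
On the way, in this order (a step that is already met when the one before it is completed fails the run):
1. the clamp, with trigger back at rest and no hand on it, holds the block by itself with the pad pushed in (value of joint pad above 0.003 m and value of joint jaw above 0.029 m and value of joint trigger below 0.05 rad and contact force between the fingers and clamp below 0.5 N), for 0.4 s.
2. the jaw is fully open again (value of joint jaw below 0.004 m), for 0.2 s.
At the end, for the whole second after the job is handed in: The jaw is open to within 4 mm, the pad is out to within 2 mm, trigger and tab are back at rest, and the block stands still and upright (within 0.15 rad) on the rails between jaw and pad (its centre 87 to 137 mm from the trigger's pivot towards the jaw, within 25 mm of the bar's centre line) (value of joint jaw below 0.004 m and value of joint pad below 0.002 m and value of joint trigger below 0.05 rad and value of joint tab below 0.09 rad and x of block_center in the frame of clamp between -0.137 and -0.087 m and y of block_center in the frame of clamp between -0.025 and 0.025 m and z of block_center in the frame of clamp between 0.055 and 0.072 m and angle between block_center's own z axis and vertical below 0.15 rad and linear speed of block below 0.02 m/s); the robot touches nothing.
It fails at once if the block is lifted off its rails or tipped over (z of block_center in the frame of clamp above 0.08 m or angle between block_center's own z axis and vertical above 0.4 rad).
It fails at once if another thing on the table is shifted by more than 30 mm (distance of any of ink_bottle, red_bottle, jam_jar, brayer, ink_pot, offcut from where it was at the start of the episode above 0.03 m).
It also fails if it takes over 58 s, if anything falls off the work surface, if the arm or the gripper's body presses on something with over 40 N, if the wrist force passes 120 N, or if a joint passes its speed limit or range.

## Working session

There is one attempt and no reset: what is moved stays moved. The work goes in short steps, Python scripts to look and compute and a shell command to move; the robot and the scene stay as the last step left them, time stands still between calls to the robot, and variables do not carry over. Pictures are saved under pics/ and viewed, at most 10 in all, crops included, and the job is handed in when it is done.

```bash
mkdir -p pics; ls
python3 - <<'E'
from workcell import monitor, optics
import cv2
s=monitor.observe(); print({k:s[k] for k in('clock','position','tool_rot','force','grip_width')})
import numpy as np
a=optics.grab_frame("top"); b=optics.grab_frame("side")
cv2.imwrite('pics/top0.png',a['frame']);cv2.imwrite('pics/side0.png',b['frame'])
for f in(a,b): print(f['fovy'],f['cx'],f['cy'],f['k1'],np.round(f['R'],3).tolist(),np.round(f['t'],3), (-f['R'].T@f['t']))
for c in('top','side'):
  for n in('clamp','handle_grip','trigger','tab','block_center','ink_pot','offcut','pad','jaw','red_bottle','jam_jar','brayer','ink_bottle'):
    print(c,n,[(round(d['p'],2),[int(v) for v in d['rect']]) for d in optics.masks_of(n,c)[:3]])
E
```

```text
pics
{'clock': 0.0, 'position': array([ 0.16283605, -0.60307385,  0.2307307 ]), 'tool_rot': array([-3.14046776e+00,  9.55751393e-05,  2.63781343e-01]), 'force': array([0.19667685, 0.93843919, 0.17934699]), 'grip_width': 0.08530651608077044}
52.22807511628586 260.7189177095971 185.90163325129814 -0.10633166034793916 [[-0.028, -1.0, 0.009], [-0.994, 0.027, -0.103], [0.103, -0.012, -0.995]] [-0.016  0.522  1.08 ] [ 0.40739443 -0.01752622  1.12820483]
44.6033511510304 246.6781146292291 189.7828017574922 -0.07982052036639542 [[-0.982, -0.191, -0.001], [-0.144, 0.741, -0.656], [0.126, -0.643, -0.755]] [0.503 0.157 1.281] [0.35464143 0.80433253 1.07079517]
top clamp [(0.94, [136, 150, 163, 78])]
top handle_grip [(0.75, [134, 149, 163, 76])]
top trigger []
top tab [(0.53, [157, 176, 27, 6]), (0.32, [152, 174, 128, 29])]
top block_center [(0.83, [325, 178, 26, 38]), (0.8, [181, 243, 30, 38]), (0.59, [251, 175, 13, 37])]
top ink_pot [(0.71, [403, 142, 33, 25]), (0.66, [232, 181, 17, 11]), (0.6, [146, 150, 17, 13])]
top offcut [(0.62, [171, 195, 19, 13]), (0.28, [56, 170, 47, 29])]
top pad [(0.
[... 334 characters left out ...]
 85])]
side clamp [(0.67, [171, 176, 121, 150])]
side handle_grip [(0.92, [175, 176, 116, 151])]
side trigger [(0.54, [228, 205, 17, 46])]
side tab [(0.57, [217, 256, 12, 20])]
side block_center [(0.95, [256, 140, 34, 21]), (0.68, [293, 253, 36, 35]), (0.64, [238, 185, 33, 27])]
side ink_pot [(0.59, [175, 278, 20, 23])]
side offcut [(0.62, [237, 266, 13, 19])]
side pad []
side jaw [(0.93, [208, 178, 59, 122]), (0.58, [181, 333, 28, 50])]
side red_bottle [(0.69, [173, 176, 115, 152]), (0.62, [182, 332, 31, 52])]
side jam_jar [(0.82, [240, 82, 25, 30]), (0.5, [176, 174, 110, 149])]
side brayer [(0.76, [284, 117, 57, 18])]
side ink_bottle [(0.88, [151, 192, 19, 26]), (0.69, [231, 207, 14, 21])]
```

Run:
```python
import cv2,numpy as np
a=cv2.imread('pics/top0.png')[130:240,120:320];b=cv2.imread('pics/side0.png')[160:340,140:340]
a=cv2.resize(a,None,fx=4,fy=4,interpolation=cv2.INTER_CUBIC);cv2.imwrite('pics/topc.png',a)
cv2.imwrite('pics/sidec.png',cv2.resize(b,None,fx=3.3,fy=3.3,interpolation=cv2.INTER_CUBIC))
```

```text
(no output)
```

View pics/topc.png

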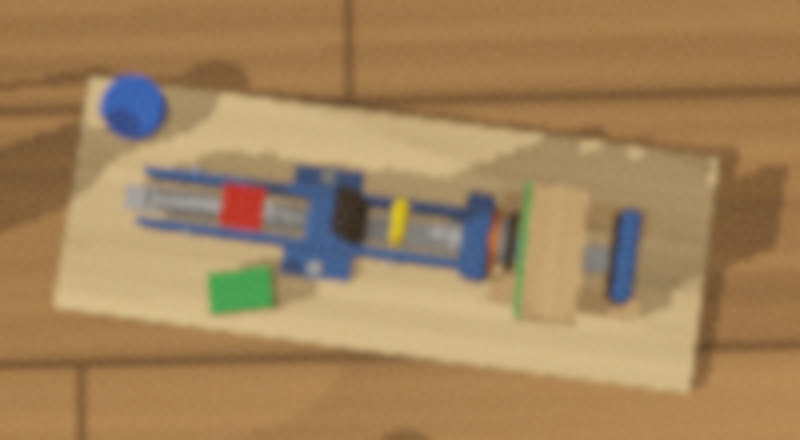

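View pics/sidec.png

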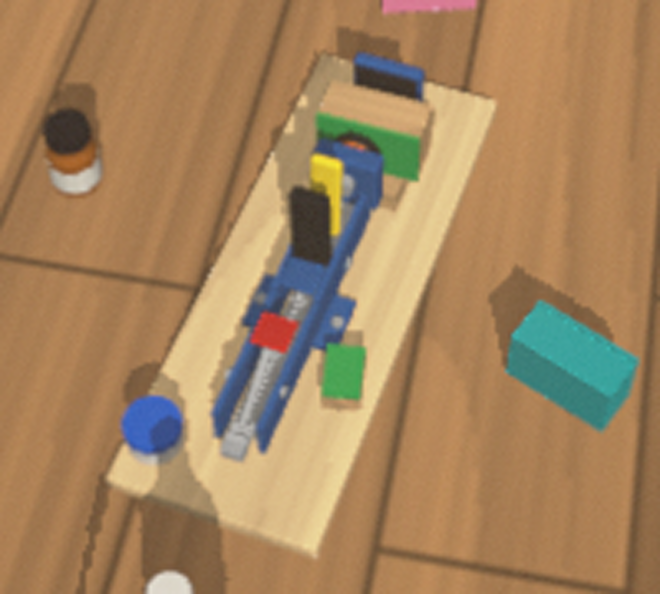

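View pics/top0.png

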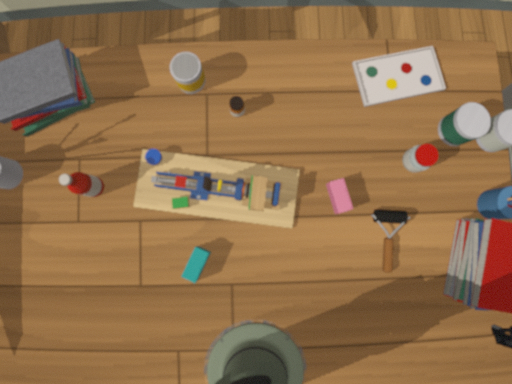

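```bash
cat > h.py <<'E'
import numpy as np,cv2
from workcell import monitor,optics
def proj(f,X):
    h,w=f['frame'].shape[:2]; fl=h/2/np.tan(np.radians(f['fovy'])/2)
    K=np.array([[fl,0,f['cx']],[0,fl,f['cy']],[0,0,1.]])
    return cv2.projectPoints(np.asarray(X,float),cv2.Rodrigues(np.asarray(f['R']))[0],np.asarray(f['t'],float),K,np.array([f['k1'],0,0,0.]))[0][:,0]
def world(p,L):  # p=x,y,yaw ; clamp-frame points
    c,s=np.cos(p[2]),np.sin(p[2]); L=np.asarray(L,float)
    return np.c_[p[0]+c*L[:,0]-s*L[:,1],p[1]+s*L[:,0]+c*L[:,1],L[:,2]]
E
python3 - <<'E'
from h import *
from scipy.optimize import least_squares
a=optics.grab_frame("top");b=optics.grab_frame("side")
L=[[.105,0,.066],[0,0,.138],[.0245,0,.138],[-.059,0,.091]]
A=np.array([[242,207],[398,222],[343,215],[479,237]])/4+[119.6,129.6]
B=np.array([[275,331],[326,158],[312,190],[350,150]])/3.3+[139.7,159.7]
# long baseboard edges parallel to the bar: midline direction via corners
C=np.array([[88,75],[718,155],[690,390],[55,308]])/4+[119.6,129.6]
def r(p,per=False):
    W=world(p,L); 
    q=world(p,[[p[3]+.23,-.085,.015],[p[3]-.23,-.085,.015],[p[3]-.23,p[4]+.17-.085,.015],[p[3]+.23,.085,.015]])
    q=world(p,[[p[3]+sx*.23,p[4]+sy*.085,.015] for sx,sy in((1,-1),(-1,-1),(-1,1),(1,1))])
    return np.r_[(proj(a,W)-A).ravel(),(proj(b,W)-B).ravel(),(proj(a,q)-C).ravel()]
for s in (1.5,):
    o=least_squares(r,[.37,.1,s,0,0],loss='soft_l1',x_scale=[.1,.1,.5,.1,.1]);print(o.x,o.cost);print(np.round(r(o.x).reshape(-1,2),1).tolist())
p=o.x
# tool: midpoint grip
print('grip centre',world(p,[[.018,0,.095]]),'tab',world(p,[[.105,0,.066]]),'yaw tool y along -x: ',p[2]-np.pi/2)
print(monitor.observe()['clock'])
np.save('p.npy',p)
E
```

```text
[ 0.51811223  0.08367539  1.41645964  0.01423011 -0.00160892] 8.447497826782351
[[1.0, 0.5], [-2.9, -1.3], [1.4, -0.7], [0.7, -0.3], [0.9, -0.5], [-0.4, 3.5], [0.4, 1.0], [0.3, 0.6], [0.4, 0.1], [0.1, -0.1], [0.1, 0.1], [-0.6, -0.2]]
grip centre [[0.52087928 0.10146144 0.095     ]] tab [[0.53425333 0.18742733 0.066     ]] yaw tool y along -x:  -0.15433668590258032
1.5
```

```bash
python3 -m handwheel '[{"wz":0.14,"dz":-1},{"wz":0.14},{"wz":0.14},{"dx":3,"dy":-4.3},{"dx":3,"dy":-4.3},{"dx":3,"dy":-4.3},{"dx":3,"dy":-4.3},{"dx":3,"dy":-4.3}]' 40; python3 -m handwheel '[{"dx":3,"dy":-4.3},{"dx":3,"dy":-4.3},{"dx":3,"dy":-4.3},{"dx":0.5,"dy":-5.5},{"dx":0.5,"dy":-5.5},{"dx":0,"dy":-5.5},{"dx":0,"dy":-5.5},{}]'
python3 - <<'E'
from h import *
from scipy.optimize import least_squares
a=optics.grab_frame("top");b=optics.grab_frame("side")
L=[[.105,0,.066],[-.012,0,.138],[.0245,0,.138],[-.059,0,.091]]
A=np.array([[242,207],[398,222],[343,215],[479,237]])/4+[119.6,129.6]
B=np.array([[275,331],[326,158],[312,190],[350,150]])/3.3+[139.7,159.7]
C=np.array([[88,75],[718,155],[690,390],[55,308]])/4+[119.6,129.6]
def r(p):
    W=world(p,L)
    q=world(p,[[p[3]+sx*.23,p[4]+sy*.085,.015] for sx,sy in((1,-1),(-1,-1),(-1,1),(1,1))])
    return np.r_[(proj(a,W)-A).ravel(),(proj(b,W)-B).ravel(),(proj(a,q)-C).ravel()]
o=least_squares(r,[.52,.08,1.4,0,0],loss='soft_l1',x_scale=[.1,.1,.5,.1,.1]);p=o.x;print(p,o.cost);print(np.round(r(p).reshape(-1,2),1).tolist())
np.save('p.npy',p)
s=monitor.observe();t=world(p,[[.018,0,.095]])[0]
print('grip centre',t,'tab',world(p,[[.105,0,.066]]),'yaw',p[2]-np.pi/2,s['position'],s['tool_rot'],s['clock'])
from scipy.spatial.transform import Rotation as R
print('tool delta cm',100*R.from_euler('xyz',s['tool_rot']).inv().apply(t-s['position']))
w=optics.grab_frame('wrist');cv2.imwrite('pics/w0.png',w['frame'])
print(np.round(proj(w,world(p,[[.0245,0,.138],[-.012,0,.138],[.105,0,.066]])),0))
E
```

```text
[ 5.18661404e-01  8.56327445e-02  1.41649031e+00  1.22114375e-02
 -1.36737239e-03] 3.714473239449807
[[0.3, 0.3], [1.0, -0.8], [0.6, -0.9], [-0.1, -0.5], [0.5, 0.1], [0.9, 0.6], [0.0, 1.6], [-0.1, 1.1], [0.4, 0.1], [0.1, -0.1], [0.1, 0.1], [-0.6, -0.2]]
grip centre [0.5214279  0.10341888 0.095     ] tab [[0.53479932 0.18938518 0.066     ]] yaw -0.15430601838230462 [ 0.16295741 -0.6033645   0.23128141] [-3.14155251e+00  4.62084105e-06  2.63805827e-01] 1.6
tool delta cm [ 53.03681148 -58.88528937  13.63026015]
[[11099.  9338.]
 [ 7731.  6683.]
 [ 2349.  1930.]]schema error: expected keys dx, dy, dz, wx, wy, wz, claw
schema error: expected keys dx, dy, dz, wx, wy, wz, claw
```

View pics/w0.png

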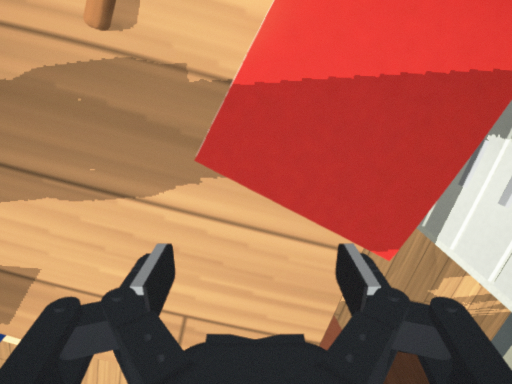

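The moves were refused because each row needs all seven keys, so the picture shows only the red book and the fingers at the start pose. I'm resending the moves with complete rows.

```bash
python3 -m handwheel '[{"dx":0,"dy":0,"dz":-1,"wx":0,"wy":0,"wz":0.14,"claw":100},{"dx":0,"dy":0,"dz":0,"wx":0,"wy":0,"wz":0.14,"claw":100},{"dx":0,"dy":0,"dz":0,"wx":0,"wy":0,"wz":0.138,"claw":100},{"dx":3,"dy":-4.3,"dz":0,"wx":0,"wy":0,"wz":0,"claw":100},{"dx":3,"dy":-4.3,"dz":0,"wx":0,"wy":0,"wz":0,"claw":100},{"dx":3,"dy":-4.3,"dz":0,"wx":0,"wy":0,"wz":0,"claw":100},{"dx":3,"dy":-4.3,"dz":0,"wx":0,"wy":0,"wz":0,"claw":100},{"dx":3,"dy":-4.3,"dz":0,"wx":0,"wy":0,"wz":0,"claw":100}]' 40; python3 -m handwheel '[{"dx":3,"dy":-4.3,"dz":0,"wx":0,"wy":0,"wz":0,"claw":100},{"dx":3,"dy":-4.3,"dz":0,"wx":0,"wy":0,"wz":0,"claw":100},{"dx":3,"dy":-4.3,"dz":0,"wx":0,"wy":0,"wz":0,"claw":100},{"dx":0,"dy":-5.8,"dz":0,"wx":0,"wy":0,"wz":0,"claw":100},{"dx":0,"dy":-5.8,"dz":0,"wx":0,"wy":0,"wz":0,"claw":100},{"dx":0,"dy":-5.8,"dz":0,"wx":0,"wy":0,"wz":0,"claw":100},{"dx":0,"dy":-5.8,"dz":0,"wx":0,"wy":0,"wz":0,"claw":100},{"dx":0,"dy":-5.8,"dz":0,"wx":0,"wy":0,"wz":0,"claw":100}]'
cat > go.py <<'E'
import sys
from h import *
from scipy.spatial.transform import Rotation as R
p=np.load('p.npy');s=monitor.observe();t=world(p,[[float(v) for v in sys.argv[1:4]]])[0]
print(s['clock'],s['position'],s['tool_rot'],'want yaw',p[2]-np.pi/2,'delta cm',100*R.from_euler('xyz',s['tool_rot']).inv().apply(t-s['position']))
E
python3 go.py .018 0 .095
```

```text
clock: 2.65
position: [0.3453, -0.4127, 0.2415]
tool_rot: [3.141, -0.0, -0.154]
force: [0.2, -0.4, 0.7]
grip_width: 0.0855
finger_force: 0.0
clock: 3.65
position: [0.4976, -0.0119, 0.2416]
tool_rot: [-3.142, -0.001, -0.154]
force: [1.4, -0.4, 1.1]
grip_width: 0.0853
finger_force: 0.0
3.65 [ 0.49761193 -0.01194068  0.24158421] [-3.14153933e+00 -6.27050886e-04 -1.54395600e-01] want yaw -0.15430601838230462 delta cm [  0.57004249 -11.76419867  14.659409  ]
```

```bash
python3 -m handwheel '[{"dx":0.2,"dy":-4,"dz":0,"wx":0,"wy":0,"wz":0,"claw":100},{"dx":0.2,"dy":-4,"dz":0,"wx":0,"wy":0,"wz":0,"claw":100},{"dx":0.17,"dy":-3.8,"dz":0,"wx":0,"wy":0,"wz":0,"claw":100},{"dx":0,"dy":0,"dz":1,"wx":0,"wy":0,"wz":0,"claw":100},{"dx":0,"dy":0,"dz":0,"wx":0,"wy":0,"wz":0,"claw":100}]' >/dev/null
python3 go.py .018 0 .095
python3 - <<'E'
from h import *
p=np.load('p.npy')
w=optics.grab_frame('wrist');print(np.round(w['R'],2).tolist(),-w['R'].T@w['t'])
L=[[.0315,-.016,.138],[.0315,.016,.138],[.0175,-.016,.138],[.0175,.016,.138],[-.007,-.013,.1375],[-.007,.013,.1375],[-.017,-.013,.1375],[-.017,.013,.1375],[.105,0,.066],[-.059,0,.091]]
q=proj(w,world(p,L));print(np.round(q).tolist());im=w['frame'].copy()
for u in q: cv2.circle(im,tuple(int(v) for v in np.clip(u,-999,999)),2,(255,0,255),-1)
cv2.imwrite('pics/w1.png',im)
E
```

```text
4.275 [0.52079546 0.10129898 0.23061152] [ 3.14072379e+00  1.24008954e-03 -1.54400410e-01] want yaw -0.15430601838230462 delta cm [ 0.04670731 -0.23097691 13.5609088 ]
[[-0.15, -0.99, 0.0], [-0.94, 0.15, 0.32], [-0.32, 0.05, -0.95]] [0.60276849 0.08777768 0.3731267 ]
[[235.0, 173.0], [236.0, 208.0], [252.0, 173.0], [252.0, 208.0], [280.0, 177.0], [279.0, 205.0], [292.0, 177.0], [291.0, 205.0], [174.0, 170.0], [326.0, 176.0]]
```

View pics/w1.png

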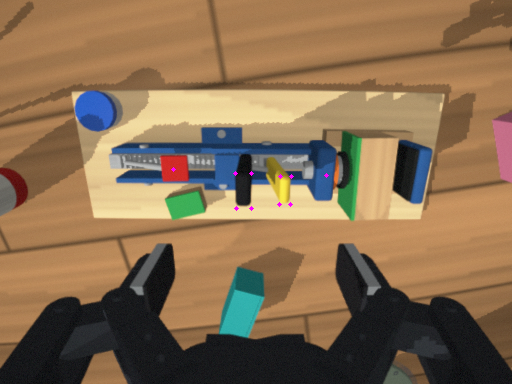

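The wrist picture agrees with the fit. The predicted handle top (235–252 px) and trigger top (279–292 px) sit on the black and yellow tips, and the tab centre at (174,170) is on the red tab. I'm going down with the fingers open.

```bash
python3 -m handwheel '[{"dx":0.05,"dy":-0.23,"dz":4,"wx":0,"wy":0,"wz":0,"claw":100},{"dx":0,"dy":0,"dz":4,"wx":0,"wy":0,"wz":0,"claw":100},{"dx":0,"dy":0,"dz":3,"wx":0,"wy":0,"wz":0,"claw":100},{"dx":0,"dy":0,"dz":3,"wx":0,"wy":0,"wz":0,"claw":100},{"dx":0,"dy":0,"dz":0,"wx":0,"wy":0,"wz":0,"claw":100}]'
python3 -m handwheel '[{"dx":0,"dy":0,"dz":0,"wx":0,"wy":0,"wz":0,"claw":20},{"dx":0,"dy":0,"dz":0,"wx":0,"wy":0,"wz":0,"claw":20},{"dx":0,"dy":0,"dz":0,"wx":0,"wy":0,"wz":0,"claw":20},{"dx":0,"dy":0,"dz":0,"wx":0,"wy":0,"wz":0,"claw":20}]' 40; python3 go.py .018 0 .095
```

```text
clock: 4.95
position: [0.5212, 0.103, 0.0902]
tool_rot: [3.14, 0.003, -0.155]
force: [-0.7, 0.3, 1.0]
grip_width: 0.0853
finger_force: 0.0
clock: 5.45
position: [0.523, 0.1052, 0.0931]
tool_rot: [-3.14, -0.002, -0.154]
force: [-0.8, 4.0, 9.7]
grip_width: 0.0268
finger_force: 46.8
5.45 [0.52304274 0.10515928 0.09311874] [-3.13969503e+00 -2.47617031e-03 -1.53743728e-01] want yaw -0.15430601838230462 delta cm [-0.13246025  0.19635944 -0.18882718]
```

The width of 26.8 mm means a full squeeze. I'm releasing and looking at the clamp.

```bash
python3 -m handwheel '[{"dx":0,"dy":0,"dz":0,"wx":0,"wy":0,"wz":0,"claw":100},{"dx":0,"dy":0,"dz":0,"wx":0,"wy":0,"wz":0,"claw":100},{"dx":0,"dy":0,"dz":0,"wx":0,"wy":0,"wz":0,"claw":100},{"dx":0,"dy":0,"dz":0,"wx":0,"wy":0,"wz":0,"claw":100}]'
cat > look.py <<'E'
import sys
from h import *
n=sys.argv[1];o=[]
for c,r in(('wrist',None),('side',(238,170,60,60)),('top',(240,165,55,55))):
    f=optics.grab_frame(c)['frame']
    o.append(cv2.resize(f,(400,300)) if r is None else cv2.resize(f[r[1]:r[1]+r[3],r[0]:r[0]+r[2]],(300,300),interpolation=cv2.INTER_CUBIC) if c=='top' else cv2.resize(f[r[1]:r[1]+r[3],r[0]:r[0]+r[2]],(300,300),interpolation=cv2.INTER_CUBIC))
im=np.zeros((600,700,3),np.uint8);im[:300,:400]=o[0];im[:300,400:]=o[1];im[300:,:300]=o[2]
cv2.imwrite('pics/%s.png'%n,im)
E
python3 look.py sq1
```

```text
clock: 5.95
position: [0.5222, 0.1044, 0.0914]
tool_rot: [-3.141, -0.0, -0.154]
force: [0.6, 0.1, -0.1]
grip_width: 0.0854
finger_force: 0.0
```

View pics/sq1.png

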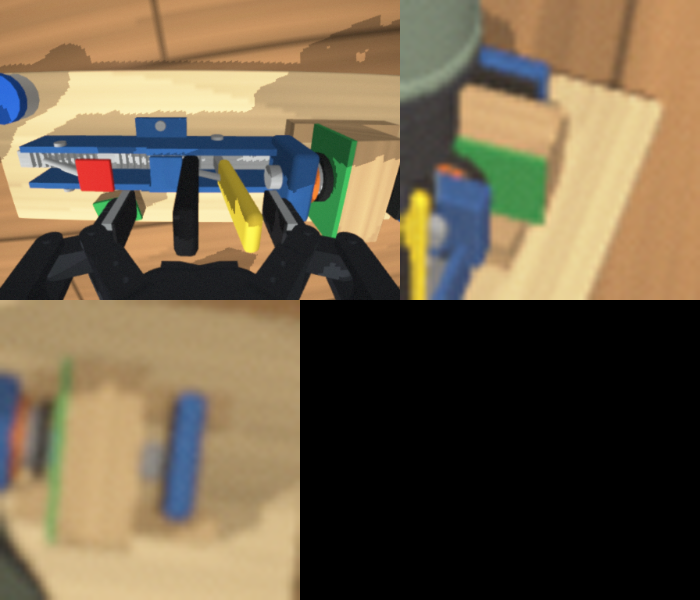

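After one squeeze the jaw has moved about 2.6 px (about 6.5 mm) in the top view, one tooth. The orange band still shows by the post at about (318,185) in the wrist part. At least four squeezes are needed in all, so I'm doing two more.

```bash
cat > meas.py <<'E'
from h import *
p=np.load('p.npy')
def jaw(im):
    h=cv2.cvtColor(im,cv2.COLOR_BGR2HSV); m=cv2.inRange(h,(100,100,50),(125,255,255)); m[:, :265]=0;m[:,290:]=0;m[:170]=0;m[215:]=0
    return cv2.moments(m,True)
def org(im):
    h=cv2.cvtColor(im,cv2.COLOR_BGR2HSV); m=cv2.inRange(h,(3,140,120),(15,255,255)); m[:150]=0;m[300:]=0;m[:,:370]=0;m[:,440:]=0
    return int(m.sum()/255), cv2.boundingRect(m)
im0=cv2.imread('pics/top0.png');f=optics.grab_frame('top');w=optics.grab_frame('wrist');cv2.imwrite('pics/wl.png',w['frame'])
a,b=jaw(im0),jaw(f['frame']);u0=a['m10']/a['m00'];u1=b['m10']/b['m00']
g=proj(f,world(p,[[-.16,0,.085],[-.15,0,.085]]));k=(g[0,0]-g[1,0])/10
print('jaw px',u0,u1,'moved mm',(u0-u1)/k,'if plate centre j0:',[( g[0,0]-u0)/k], 'orange',org(w['frame']),monitor.observe()['clock'])
E
python3 -m handwheel '[{"dx":0,"dy":0,"dz":0,"wx":0,"wy":0,"wz":0,"claw":20},{"dx":0,"dy":0,"dz":0,"wx":0,"wy":0,"wz":0,"claw":20},{"dx":0,"dy":0,"dz":0,"wx":0,"wy":0,"wz":0,"claw":20},{"dx":0,"dy":0,"dz":0,"wx":0,"wy":0,"wz":0,"claw":20}]'|grep -E 'width|force'
python3 -m handwheel '[{"dx":0,"dy":0,"dz":0,"wx":0,"wy":0,"wz":0,"claw":100},{"dx":0,"dy":0,"dz":0,"wx":0,"wy":0,"wz":0,"claw":100},{"dx":0,"dy":0,"dz":0,"wx":0,"wy":0,"wz":0,"claw":100},{"dx":0,"dy":0,"dz":0,"wx":0,"wy":0,"wz":0,"claw":100}]' >/dev/null; python3 meas.py
python3 -m handwheel '[{"dx":0,"dy":0,"dz":0,"wx":0,"wy":0,"wz":0,"claw":20},{"dx":0,"dy":0,"dz":0,"wx":0,"wy":0,"wz":0,"claw":20},{"dx":0,"dy":0,"dz":0,"wx":0,"wy":0,"wz":0,"claw":20},{"dx":0,"dy":0,"dz":0,"wx":0,"wy":0,"wz":0,"claw":20}]'|grep -E 'width|force'
python3 -m handwheel '[{"dx":0,"dy":0,"dz":0,"wx":0,"wy":0,"wz":0,"claw":100},{"dx":0,"dy":0,"dz":0,"wx":0,"wy":0,"wz":0,"claw":100},{"dx":0,"dy":0,"dz":0,"wx":0,"wy":0,"wz":0,"claw":100},{"dx":0,"dy":0,"dz":0,"wx":0,"wy":0,"wz":0,"claw":100}]'; python3 meas.py; python3 look.py sq3
```

```text
force: [-0.7, 4.9, 9.7]
grip_width: 0.0273
finger_force: 46.8
jaw px 275.65 270.746835443038 moved mm 13.219814840987762 if plate centre j0: [np.float64(3.1913234175651555)] orange (200, (399, 217, 10, 41)) 7.2
force: [-1.7, 5.9, 10.7]
grip_width: 0.0267
finger_force: 46.8
clock: 8.2
position: [0.5222, 0.1044, 0.0914]
tool_rot: [-3.141, -0.0, -0.154]
force: [-0.3, -0.5, -1.0]
grip_width: 0.0852
finger_force: 0.0
jaw px 275.65 268.57894736842104 moved mm 19.064831586699146 if plate centre j0: [np.float64(3.1913234175651555)] orange (200, (399, 217, 10, 41)) 8.3
```

View pics/sq3.png

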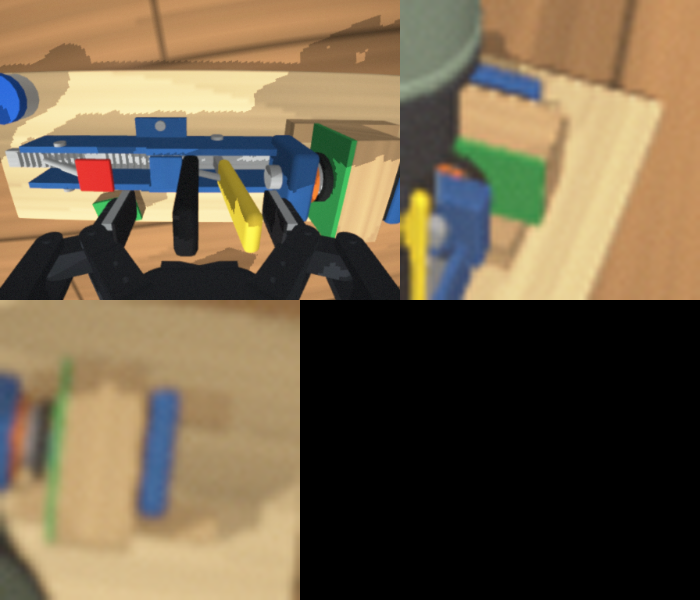

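After three squeezes (about 19 mm) the jaw is just short of the block, and the orange band is unchanged at 200 px. I'll squeeze one at a time and check after each.

```bash
python3 -m handwheel '[{"dx":0,"dy":0,"dz":0,"wx":0,"wy":0,"wz":0,"claw":20},{"dx":0,"dy":0,"dz":0,"wx":0,"wy":0,"wz":0,"claw":20},{"dx":0,"dy":0,"dz":0,"wx":0,"wy":0,"wz":0,"claw":20},{"dx":0,"dy":0,"dz":0,"wx":0,"wy":0,"wz":0,"claw":20}]'|grep -E 'width|force'
python3 -m handwheel '[{"dx":0,"dy":0,"dz":0,"wx":0,"wy":0,"wz":0,"claw":100},{"dx":0,"dy":0,"dz":0,"wx":0,"wy":0,"wz":0,"claw":100},{"dx":0,"dy":0,"dz":0,"wx":0,"wy":0,"wz":0,"claw":100},{"dx":0,"dy":0,"dz":0,"wx":0,"wy":0,"wz":0,"claw":100}]'|grep -E 'width|force'; python3 meas.py
```

```text
force: [-0.8, 4.7, 10.7]
grip_width: 0.0274
finger_force: 45.8
force: [0.5, 0.5, 0.4]
grip_width: 0.0856
finger_force: 0.0
jaw px 275.65 266.4193548387097 moved mm 24.887482049088195 if plate centre j0: [np.float64(3.1913234175651555)] orange (200, (399, 217, 10, 41)) 9.55
```

```bash
python3 -m handwheel '[{"dx":0,"dy":0,"dz":0,"wx":0,"wy":0,"wz":0,"claw":20},{"dx":0,"dy":0,"dz":0,"wx":0,"wy":0,"wz":0,"claw":20},{"dx":0,"dy":0,"dz":0,"wx":0,"wy":0,"wz":0,"claw":20},{"dx":0,"dy":0,"dz":0,"wx":0,"wy":0,"wz":0,"claw":20}]'|grep -E 'width|force'
python3 -m handwheel '[{"dx":0,"dy":0,"dz":0,"wx":0,"wy":0,"wz":0,"claw":100},{"dx":0,"dy":0,"dz":0,"wx":0,"wy":0,"wz":0,"claw":100},{"dx":0,"dy":0,"dz":0,"wx":0,"wy":0,"wz":0,"claw":100},{"dx":0,"dy":0,"dz":0,"wx":0,"wy":0,"wz":0,"claw":100}]'|grep -E 'width|force'; python3 meas.py;python3 look.py sq5
```

```text
force: [-1.8, 4.8, 12.8]
grip_width: 0.0272
finger_force: 44.5
force: [-0.2, 0.4, -0.0]
grip_width: 0.0854
finger_force: 0.0
jaw px 275.65 265.3181818181818 moved mm 27.85644286411936 if plate centre j0: [np.float64(3.1913234175651555)] orange (0, (0, 0, 0, 0)) 10.65
```

View pics/sq5.png

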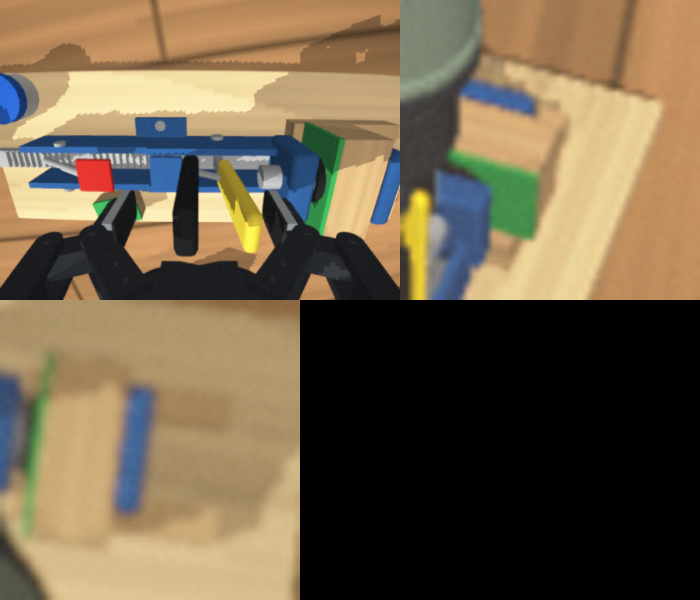

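The orange band has gone into the post (0 px), and the block is held between jaw and pad with the trigger back at rest. I'm keeping the hand off for a second, lifting, then moving over the tab with the fingers shut.

```bash
python3 -m handwheel '[{"dx":0,"dy":0,"dz":0,"wx":0,"wy":0,"wz":0,"claw":100},{"dx":0,"dy":0,"dz":0,"wx":0,"wy":0,"wz":0,"claw":100},{"dx":0,"dy":0,"dz":0,"wx":0,"wy":0,"wz":0,"claw":100},{"dx":0,"dy":0,"dz":0,"wx":0,"wy":0,"wz":0,"claw":100},{"dx":0,"dy":0,"dz":-2,"wx":0,"wy":0,"wz":0,"claw":100},{"dx":0,"dy":0,"dz":-4,"wx":0,"wy":0,"wz":0,"claw":100},{"dx":0,"dy":0,"dz":-4,"wx":0,"wy":0,"wz":0,"claw":100},{"dx":0,"dy":0,"dz":0,"wx":0,"wy":0,"wz":0,"claw":100}]'>/dev/null
python3 -m handwheel '[{"dx":0,"dy":-3,"dz":0,"wx":0,"wy":0,"wz":0,"claw":100},{"dx":0,"dy":-3,"dz":0,"wx":0,"wy":0,"wz":0,"claw":50},{"dx":0,"dy":-2.7,"dz":0,"wx":0,"wy":0,"wz":0,"claw":0},{"dx":0,"dy":0,"dz":0,"wx":0,"wy":0,"wz":0,"claw":0},{"dx":0,"dy":0,"dz":0,"wx":0,"wy":0,"wz":0,"claw":0},{"dx":0,"dy":0,"dz":0,"wx":0,"wy":0,"wz":0,"claw":0},{"dx":0,"dy":0,"dz":0,"wx":0,"wy":0,"wz":0,"claw":0}]'
python3 go.py .105 0 .066;python3 look.py tab
```

```text
clock: 12.68
position: [0.5356, 0.1894, 0.1913]
tool_rot: [3.141, -0.0, -0.155]
force: [-0.3, -0.5, -0.8]
grip_width: -0.0002
finger_force: 0.0
12.675 [0.5355521  0.18944583 0.19128687] [ 3.14142837e+00 -6.34951442e-05 -1.55138520e-01] want yaw -0.15430601838230462 delta cm [-0.07423229  0.01556616 12.528685  ]
```

View pics/tab.png

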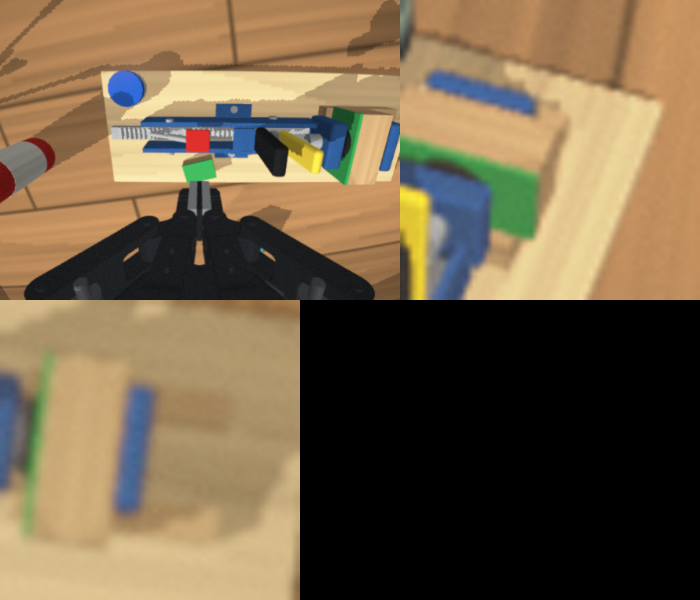

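The block is still held with nothing touching the clamp, and the shut fingers line up with the red tab in column (about 198 px). Now I go down and press.

```bash
python3 -m handwheel '[{"dx":-0.07,"dy":0,"dz":4,"wx":0,"wy":0,"wz":0,"claw":0},{"dx":0,"dy":0,"dz":4,"wx":0,"wy":0,"wz":0,"claw":0},{"dx":0,"dy":0,"dz":3.6,"wx":0,"wy":0,"wz":0,"claw":0},{"dx":0,"dy":0,"dz":0,"wx":0,"wy":0,"wz":0,"claw":0}]'
python3 -m handwheel '[{"dx":0,"dy":0,"dz":0.6,"wx":0,"wy":0,"wz":0,"claw":0},{"dx":0,"dy":0,"dz":0.5,"wx":0,"wy":0,"wz":0,"claw":0},{"dx":0,"dy":0,"dz":0.5,"wx":0,"wy":0,"wz":0,"claw":0},{"dx":0,"dy":0,"dz":0.2,"wx":0,"wy":0,"wz":0,"claw":0},{"dx":0,"dy":0,"dz":0,"wx":0,"wy":0,"wz":0,"claw":0}]'; python3 meas.py
```

```text
clock: 13.32
position: [0.5335, 0.1897, 0.0735]
tool_rot: [3.14, 0.003, -0.154]
force: [0.3, 0.0, 1.2]
grip_width: -0.0002
finger_force: 0.0
clock: 13.95
position: [0.5352, 0.1894, 0.0578]
tool_rot: [3.141, -0.001, -0.155]
force: [-1.7, -6.1, 9.8]
grip_width: -0.0007
finger_force: 5.5
jaw px 275.65 271.44871794871796 moved mm 11.32741317724125 if plate centre j0: [np.float64(3.1913234175651555)] orange (0, (0, 0, 0, 0)) 14.05
```

```bash
python3 -m handwheel '[{"dx":0,"dy":0,"dz":0.1,"wx":0,"wy":0,"wz":0,"claw":0},{"dx":0,"dy":0,"dz":0,"wx":0,"wy":0,"wz":0,"claw":0},{"dx":0,"dy":0,"dz":0,"wx":0,"wy":0,"wz":0,"claw":0},{"dx":0,"dy":0,"dz":0,"wx":0,"wy":0,"wz":0,"claw":0},{"dx":0,"dy":0,"dz":0,"wx":0,"wy":0,"wz":0,"claw":0},{"dx":0,"dy":0,"dz":0,"wx":0,"wy":0,"wz":0,"claw":0},{"dx":0,"dy":0,"dz":0,"wx":0,"wy":0,"wz":0,"claw":0},{"dx":0,"dy":0,"dz":0,"wx":0,"wy":0,"wz":0,"claw":0}]';python3 meas.py; python3 -m handwheel '[{"dx":0,"dy":0,"dz":0,"wx":0,"wy":0,"wz":0,"claw":0},{"dx":0,"dy":0,"dz":0,"wx":0,"wy":0,"wz":0,"claw":0},{"dx":0,"dy":0,"dz":0,"wx":0,"wy":0,"wz":0,"claw":0},{"dx":0,"dy":0,"dz":0,"wx":0,"wy":0,"wz":0,"claw":0},{"dx":0,"dy":0,"dz":0,"wx":0,"wy":0,"wz":0,"claw":0},{"dx":0,"dy":0,"dz":0,"wx":0,"wy":0,"wz":0,"claw":0},{"dx":0,"dy":0,"dz":0,"wx":0,"wy":0,"wz":0,"claw":0},{"dx":0,"dy":0,"dz":0,"wx":0,"wy":0,"wz":0,"claw":0}]'>/dev/null;python3 meas.py
```

```text
clock: 15.05
position: [0.5353, 0.1894, 0.0574]
tool_rot: [3.141, -0.001, -0.155]
force: [-4.2, -7.4, 20.6]
grip_width: -0.0001
finger_force: 10.8
jaw px 275.65 277.04938271604937 moved mm -3.772987869963274 if plate centre j0: [np.float64(3.1913234175651555)] orange (0, (0, 0, 0, 0)) 15.15
jaw px 275.65 277.0121951219512 moved mm -3.672723417761399 if plate centre j0: [np.float64(3.1913234175651555)] orange (0, (0, 0, 0, 0)) 16.25
```

The jaw has stopped about 3.7 mm beyond where it started, which is fully open. I'm lifting off straight up and checking.

```bash
python3 -m handwheel '[{"dx":0,"dy":0,"dz":-1.5,"wx":0,"wy":0,"wz":0,"claw":0},{"dx":0,"dy":0,"dz":-4,"wx":0,"wy":0,"wz":0,"claw":0},{"dx":0,"dy":0,"dz":-5,"wx":0,"wy":0,"wz":0,"claw":0},{"dx":0,"dy":0,"dz":-5,"wx":0,"wy":0,"wz":0,"claw":0},{"dx":0,"dy":0,"dz":0,"wx":0,"wy":0,"wz":0,"claw":0},{"dx":0,"dy":0,"dz":0,"wx":0,"wy":0,"wz":0,"claw":0},{"dx":0,"dy":0,"dz":0,"wx":0,"wy":0,"wz":0,"claw":0}]';python3 meas.py;python3 look.py end
```

```text
clock: 17.12
position: [0.5343, 0.1901, 0.2105]
tool_rot: [3.141, 0.001, -0.154]
force: [0.5, 0.0, -0.2]
grip_width: -0.0002
finger_force: 0.0
jaw px 275.65 277.0125 moved mm -3.6735454238978713 if plate centre j0: [np.float64(3.1913234175651555)] orange (71, (427, 167, 7, 25)) 17.225
```

View pics/end.png

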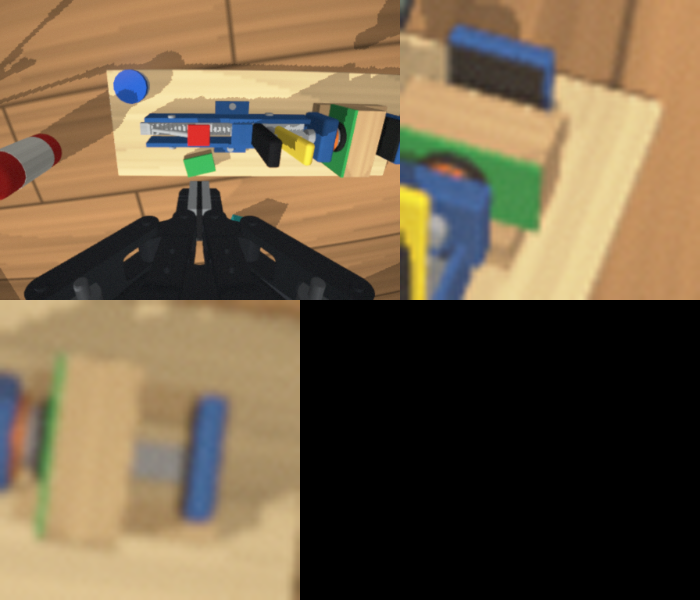

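The jaw is fully open, the pad is out with its orange band showing, the block stands upright on its rails, and the offcut and pot are where they were. I'm handing the job in.

```bash
python3 -c "
from workcell import job_done;print(job_done())"
```

```text
the job is handed in; nothing more can be done
None
```

I handed the job in at about 17 s: five squeezes sank the orange band, the clamp held the block by itself, and the tab was held down until the jaw was fully open, with the block left upright on its rails; the verdict was not shown.

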